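# Unbolt and open the kiln with the hooked iron

### The job

The bench kiln is still too hot to touch: take the hooked iron off its rest, use it to draw the bolt on the kiln door right back and swing the door at least half-way open, then lay the iron back in its own two forks on the rest the way it lay. Only the iron may touch the kiln, never the gripper or the arm; feel for the bolt and do not yank (keep under 30 N), and leave the other things on the table where they are.

Things in the scene. Friction and masses are not known exactly. Their poses are not given: they have to be found in the camera images.
- kiln: bench kiln: grey steel box 320 mm wide and deep, 330 mm high, on a 420 x 360 mm cement board, fixed. Origin: on the table under the door's hinge, the front corner nearest the robot; -x side is its front with the door (about world +y); +y runs along the front away from the robot (about world +x); +z up. Shut door's outer face: 35 mm behind the origin (+x). Door, bolt and keeper count as the kiln.
- kiln_door (a joint): angle of the aluminium kiln door (285 mm wide, 230 mm high, 35 mm thick, lower edge 95 mm above the table): 0 shut; grows as the free edge swings out and towards the robot; stop at 1.65, half-way about 0.8. Upright hinge pins at the edge nearest the robot, 35 mm out from its face, slightly stiff, stays where left. It opens only when the bolt is right back.
- door_hinge (a point): point on the door's hinge axis at bolt height, 200 mm above the table; turns with the door; axes as loop_back.
- loop_back (a point): fixed on the door, 32 mm outside its face, 184 mm from the hinge, 200 mm above the table: where the middle of the red loop's opening would lie, on average, with the bolt right back. +y along the bolt towards the keeper (locking way), -x straight out from the door, +z up. The loop's clamp sits up to 12 mm to either side (y) of its mean place on the bar, which is not reported.
- bolt_path (a point): fixed on the kiln, on the axis of the shut door's bolt, 184 mm from the hinge, 200 mm up. The bolt: a 12 mm bar in two straps on the door (20 mm off its face), tip in a steel keeper on the kiln frame 116 mm farther along +y. It slides along loop_back's -y with 3.5 N of friction to a solid stop; the tip clears the keeper only in the last 4 mm, so draw it until you feel the stop.
- bar_back (a point): fixed on the door, on the bar's axis, 21 mm behind loop_back. Red loop: 7 mm round bar, level, on a clamp on the bar, standing out from it and sliding with it; opening 20 mm (y) by 23 mm (x); outer edges 17 mm to either side (y) and 18 mm outwards (-x) of its middle. At the start its middle is 4 to 48 mm from loop_back along +y (throw and clamp both differ, not reported): feel or look for it.
- hook_grip (a point): centre of the brown wooden handle of the hooked iron (loose, about 160 g): handle 100 mm long, 20 mm wide, 26 mm high, flat-sided; +x along the iron to the hook, +z up as it lies. An 8 mm black rod runs to 200 mm ahead, then bends down (-z) in a 42 mm leg; a tail with ring runs 113 mm back. Balances 40 to 60 mm ahead. Lies level in its rest, 85 mm up, hook hanging down.
- hook_tip (a point): rounded lower end of the hook's leg (8 mm thick): 200 mm ahead (+x) and 46 mm below (-z) the handle's centre.
- hook: the hooked iron as a whole; origin and axes as hook_grip.
- rest_mid (a point): fixed on the rest: where the centre of the hooked iron's handle belongs, 85 mm above the table; +x along the iron towards the hook, +z up. The iron's rod lies in two V-shaped forks, 85 mm ahead (+x) and 75 mm behind; the forks' arms open to 44 mm wide and 22 mm above the V's bottom.
- rest: the rest for two irons: steel base 260 x 150 x 8 mm with four forked posts, fixed; origin under its middle, +x towards the irons' working ends. The hooked iron lies 45 mm to its -y side, the poker 45 mm to its +y side.
- poker: straight black poker with black handle, 300 mm long, lying beside the hooked iron on the rest (origin at the handle's centre, 85 mm above the table); bystander.
- bowl: amber glazed bowl, 190 mm across, 60 mm high; origin at its foot; bystander.
- mould_block: white plaster half mould, 95 x 75 x 34 mm; origin under its middle; bystander.
- mould_disc: round two-part plaster mould, 92 mm across, 46 mm high; origin under its middle; bystander.
- file: flat steel file with blue handle, 245 mm long, 18 mm high; origin near its middle; bystander.
- pliers: pliers with red handles, 150 mm long, 16 mm high; origin at the pivot; bystander.
- spool: wound spool, 48 mm across, 60 mm high; origin under its middle; bystander.
- release_jar: jar with black cap, 64 mm across, 85 mm high; origin under its middle; bystander.

How it is judged:
On the way, in this order (a step that is already met when the one before it is completed fails the run):
1. the hooked iron takes hold of the kiln's bolt (contact force between hook and kiln above 0.5 N), for 0.1 s.
2. the kiln door is at least half-way open (value of joint kiln_door above 0.75 rad), for 0.2 s.
At the end, for the whole second after the job is handed in: the kiln door stands at least 0.75 rad (43 degrees) open and still; the hooked iron lies still in its own forks on the rest, hook to the same end as at first: handle centre within 25 mm along the iron, 10 mm sideways and 10 mm in height of rest_mid (value of joint kiln_door above 0.75 rad and velocity of joint kiln_door between -0.05 and 0.05 rad/s and x of hook_grip in the frame of rest_mid between -0.025 and 0.025 m and y of hook_grip in the frame of rest_mid between -0.01 and 0.01 m and z of hook_grip in the frame of rest_mid between -0.01 and 0.01 m and x of hook_tip in the frame of rest_mid above 0.15 m and linear speed of hook below 0.02 m/s and contact force between hook and rest above 0.5 N); the robot touches nothing.
It fails at once if the gripper or the arm touches the hot kiln (contact force between any of the fingers, the arm and kiln above 1 N).
It fails at once if the iron is yanked or pressed against the kiln with more than 30 N (contact force between hook and kiln above 30 N).
It fails at once if a bystander is moved more than 25 mm (distance of any of poker, bowl, mould_block, mould_disc, file, pliers, spool, release_jar from where it was at the start of the episode above 0.025 m).
It also fails if it takes over 56 s, if anything falls off the work surface, if the arm or the gripper's body presses on something with over 40 N, if the wrist force passes 120 N, or if a joint passes its speed limit or range.

### The arm

A 6-joint arm with a two-finger parallel gripper is mounted at the origin on the work surface. World frame = base frame: x ahead of the robot, y to its left, z up, the work surface at z = 0. Lengths are in m, angles in rad, forces in N, time in s.
With the tool pointing down it reaches from about 0.225 to 0.875 m from the base axis. Payload 3.4 kg.
Tool frame: the origin (TCP) lies at the very end of the fingers, on their centre line; the grasp point (between the pads) lies 19 mm behind it; z points along the fingers, y is the line along which they close (so a half turn about z gives the same grasp; the last joint's range is limited). The gripper opens to 85 mm and grips with 20 to 120 N. Pads are 22 mm wide; open, the fingers measure 114 mm over their backs; the gripper's body (76 mm by 85 mm) begins 54 mm behind the grasp point. The pads swing forward as they close: fully open they stand 13 mm farther back than shut.
Start: joints at [-1.249, 0.276, 1.505, -0, 1.361, -0.121], TCP at [0.246, -0.52, 0.21] pointing down, gripper open.
Joint ranges: [-2.89, 2.89], [-0.75, 2.08], [0.22, 2.7], [-1.18, 4.32], [0.11, 2.71], [-2.7, 2.7]. Speed limits (rad/s): [2.57, 2.57, 3.14, 3.14, 3.14, 3.14].

### API

Orientations are given as a unit quaternion [w, x, y, z].
In Python, from rig import get_state, optics, sign_off gives the robot as it stands.
- The arm moves only by the tool send_rows, never from a script. Its argument "increments" is a list of rows, each an object with "gripper": the gripper's target within -1 to 1 (shut at 1, half-way at 0, fully open at -1); "linear": the shift along the world's x, y, z in m, a list of three; "delta_rot": the turn, a rotation vector about the world's x, y, z in rad, a list of three. In form: [{"gripper": gripper, "linear": [dx, dy, dz], "delta_rot": [rx, ry, rz]}, ...]. A call has 1 to 8 rows; each row is the pose to reach, as a shift and turn from the pose commanded when the call began; what a row does not reach only later rows make up. A row lasts 1/10 s, in which the tool goes at most 50 mm and 8.59 degrees, less where a joint would pass 70% of its speed; a pose out of reach is approached as far as the arm can. A call with a gripper value outside its range is refused whole. The fingers move at their own pace and stop on an object; "newtons" is the grip in N (left out, the last holds). Time passes only in rows, so rows that repeat a pose let the fingers close. It gives the time, the measured TCP pose, the force, the opening and the grip force at its end, in the units of the state.
- get_state(): the state, without advancing time (a new reading comes with each control period).
- optics.get_image(name): name is "scene" or "side" or "wrist"; returns a dict with "pixels" (384x512x3 uint8, blue, green, red), "K" (3x3 intrinsics, pixels), "rvec" (rotation vector, rad) and "tvec" (3), from world to camera coordinates, as OpenCV has them; the wrist camera has in their place "T_tool_cam" (4x4, takes a point from camera to tool coordinates, whose origin is the TCP and whose axes are the flange's). Camera axes: x right, y down, z forward; pixel columns grow to the right and rows downward; lengths in m; the calibration is good to about 2 mm. A picture is of the moment at which its call begins: read the wrist's pose just before it. There is no depth.
- sign_off(): hands the job in; it is judged then, once.
The state is a dict: "clock": time; "qpos": joint angles; "qd": joint speeds; "effort": joint torques, N m; "position": TCP position; "ee_rot": TCP orientation; "contact_force": force on the tool from outside, world axes, zero at the start; "moment": the same for the moment, N m; "width": finger opening in m; "gripper_force": force on a finger pad.
Only numpy, scipy, OpenCV 4.12 (cv2) and the standard library are available. Lean on these libraries where they do the work, as an engineer would, in place of code of your own. Each camera call takes 0.05 s, during which the arm holds its last target. There are 200 camera calls.

## Working session

There is one attempt and no reset: what is moved stays moved. The work goes in short steps, Python scripts to look and compute and a tool call to move; the robot and the scene stay as the last step left them, time stands still between calls to the robot, and variables do not carry over. Pictures are saved under pics/ and viewed, at most 12 in all, crops included, and the job is handed in when it is done.

Besides the shell and the picture viewer there is one more tool, called as name(argument=value, ...) on one line, values as JSON. send_rows: Moves the arm, as the interface text tells. Its arguments: {"type":"object","properties":{"increments":{"type":"array"},"newtons":{"type":"number"}},"required":["increments"]}

```bash
mkdir -p pics; ls; cat > h.py <<'E'
import numpy as np, cv2, pickle, sys
from rig import get_state, optics
from scipy.spatial.transform import Rotation as R
def cam(name):
    s=get_state(); d=optics.get_image(name); K=np.array(d["K"],float)
    if name=="wrist":
        T=np.array(d["T_tool_cam"]); q=s["ee_rot"]; Rt=R.from_quat([q[1],q[2],q[3],q[0]]).as_matrix()
        Rc=Rt@T[:3,:3]; o=Rt@T[:3,3]+np.array(s["position"])
    else:
        Rw=cv2.Rodrigues(np.array(d["rvec"],float))[0]; Rc=Rw.T; o=-Rw.T@np.array(d["tvec"],float).ravel()
    return dict(im=np.array(d["pixels"]),K=K,R=Rc,o=o)
def ray(c,u,v):
    r=c["R"]@np.linalg.inv(c["K"])@np.array([u,v,1.]); return r/np.linalg.norm(r)
def onz(c,u,v,z):
    r=ray(c,u,v); return c["o"]+r*(z-c["o"][2])/r[2]
def proj(c,p):
    q=c["K"]@(c["R"].T@(np.array(p)-c["o"])); return q[:2]/q[2]
def tri(c1,p1,c2,p2):
    A=[];b=[]
    for c,p in((c1,p1),(c2,p2)):
        r=ray(c,*p); M=np.eye(3)-np.outer(r,r); A.append(M); b.append(M@c["o"])
    x,res,_,_=np.linalg.lstsq(np.vstack(A),np.hstack(b),rcond=None); return x,res
def save(c,n): pickle.dump(c,open(n+'.pkl','wb'))
def load(n): return pickle.load(open(n+'.pkl','rb'))
E
python3 - <<'E'
from h import *
a=cam("scene");b=cam("side");save(a,'scene');save(b,'side')
cv2.imwrite('pics/a.png',cv2.resize(a["im"],(800,600),interpolation=cv2.INTER_CUBIC))
cv2.imwrite('pics/b.png',cv2.resize(b["im"],(800,600),interpolation=cv2.INTER_CUBIC))
print(a["o"],b["o"]); s=get_state(); print(s)
E
```

```text
pics
[1.22364889 0.90975048 0.906566  ] [-0.56273088 -1.15758144  1.08825773]
{'clock': 0.1, 'qpos': array([-1.24901643e+00,  2.76545868e-01,  1.50603108e+00, -1.60308018e-06,
        1.36070415e+00, -1.21002504e-01]), 'qd': array([-0.00073103,  0.00021756, -0.00355358, -0.00081857,  0.00222271,
        0.0004177 ]), 'effort': array([ 2.07017423e-03, -4.17698514e+01, -2.46404761e+01,  8.85436322e-06,
        5.77435727e-03, -9.10496212e-07]), 'position': array([ 0.24618962, -0.51905577,  0.20890842]), 'ee_rot': array([-8.39890423e-04,  9.75592519e-01,  2.19587168e-01, -8.53876343e-05]), 'contact_force': array([-0.39040212,  0.51375317,  0.77507624]), 'moment': array([ 0.00291197, -0.03629317, -0.02175855]), 'gripper_force': 0.0, 'width': 0.08534847421642956}
```

View pics/a.png

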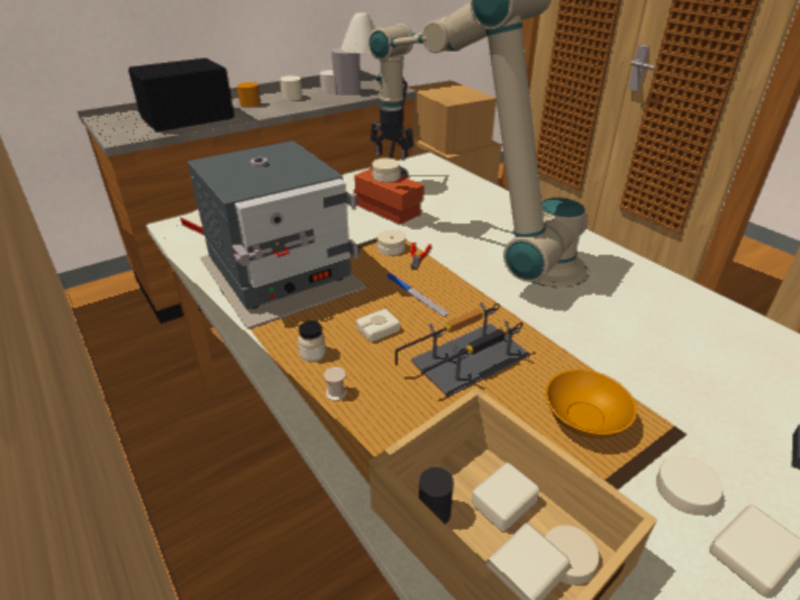

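View pics/b.png

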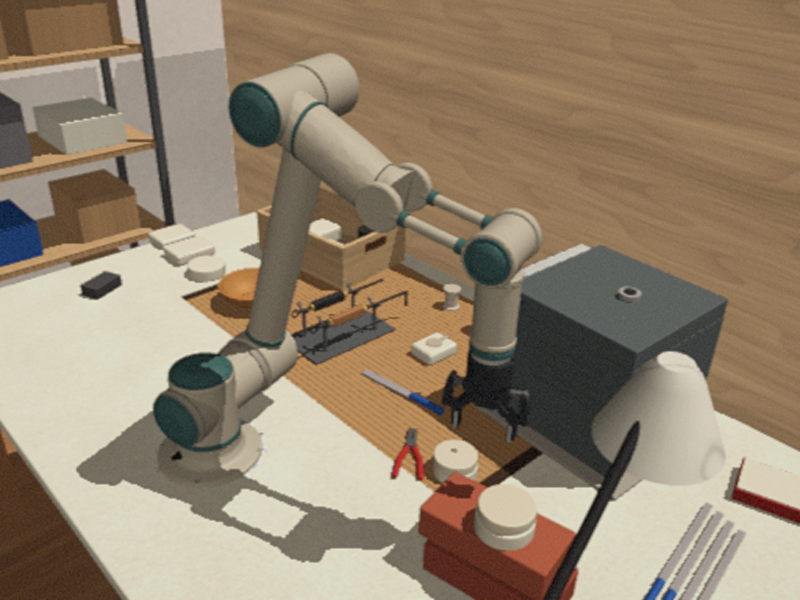

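The scene picture shows the kiln at the left, with the red loop near (283,253) of 800. The brown-handled iron lies on the rest with its handle at (465,318) and its hook at (397,355). In the side view the handle is at (350,317) and the hook at (407,298).

```bash
python3 - <<'E'
from h import *
a=load('scene')["im"];b=load('side')["im"]
# kiln crop 4x orig x120-240,y90-210 ; rest crops 4x
f=lambda im,x,y,w,h,s:cv2.resize(im[y:y+h,x:x+w],None,fx=s,fy=s,interpolation=cv2.INTER_CUBIC)
k=f(a,118,88,110,120,5) 
cv2.imwrite('pics/c.png',k)
r1=f(a,248,188,100,60,6); r2=f(b,180,170,100,50,6)
o=np.zeros((600,600,3),np.uint8);o[:300]=r2[:300];
cv2.imwrite('pics/d.png',np.vstack([r1[:300],r2[:300]]))
E
```

```text
(no output)
```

View pics/c.png

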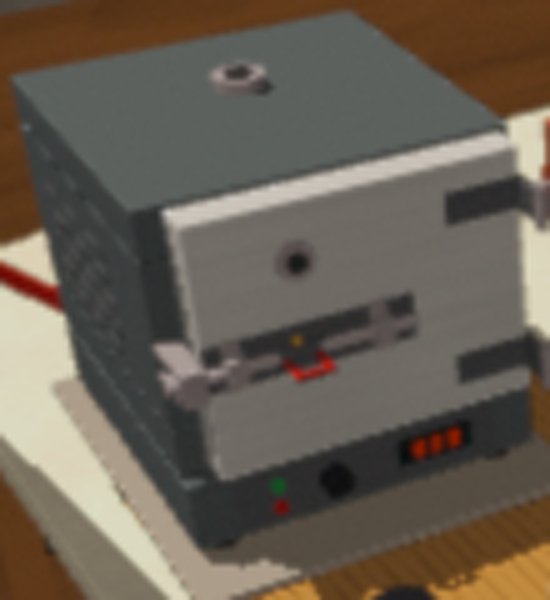

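View pics/d.png

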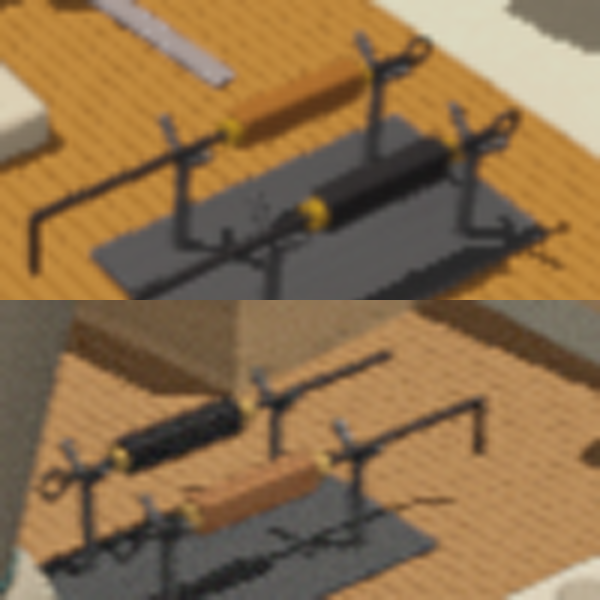

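The kiln crop shows the loop at about (312,365), the keeper at left (185,370) and the hinges at the right edge (540,200) and (540,355). In the rest crop the hook bend and tip are clear in both views, and the handle runs between its brass ferrules.

```bash
python3 - <<'E'
from h import *
np.set_printoptions(precision=4,suppress=True)
a=load('scene');b=load('side')
A=lambda u,v:((u+.5)/6-.5+248,(v+.5)/6-.5+188)
B=lambda u,v:((u+.5)/6-.5+180,(v+.5)/6-.5+170)
C=lambda u,v:((u+.5)/5-.5+118,(v+.5)/5-.5+88)
for n,p,q in [('bend',(37,217),(478,102)),('tip',(35,270),(480,152)),('ferF',(232,132),(322,162)),('ferB',(368,75),(190,215))]:
    print(n,*tri(a,A(*p),b,B(*q)))
for n,p in [('hook bend',(37,217)),('ferF',(232,132))]: print(n,onz(a,*A(*p),.085))
for n,p in [('hook bend',(478,102)),('ferF',(322,162)),('ferB',(190,215))]: print(n,'side',onz(b,*B(*p),.085))
for n,p,z in [('FL',(133,212),.33),('BL',(12,78),.33),('BR',(347,12),.33),('FR',(505,128),.33),('dTL',(187,228),.325),('dTR',(516,150),.325),('dBL',(222,478),.095),('dBR',(530,388),.095)]:
    print(n,onz(a,*C(*p),z))
# side view kiln top corners from 800x600 view
for n,p in [('back?',(522,290)),('fl',(600,247)),('far',(724,298)),('near',(632,360))]: print('side',n,onz(b,p[0]/1.5625,p[1]/1.5625,.33))
hsv=cv2.cvtColor(a["im"],cv2.COLOR_BGR2HSV).astype(int)
m=((hsv[...,0]<8)|(hsv[...,0]>172))&(hsv[...,1]>140)&(hsv[...,2]>90)
v,u=np.nonzero(m[150:168,172:190]);u=u+172;v=v+150
print(len(u),u.min(),u.max(),v.min(),v.max(),onz(a,u.mean(),v.mean(),.2))
for x in range(u.min(),u.max()+1): print(x,v[u==x], end=' ')
s=get_state();print(s['position'])
E
```

```text
bend [0.676  0.1303 0.0852] [0.]
tip [0.678  0.1299 0.0441] [0.]
ferF [0.5341 0.135  0.0883] [0.]
ferB [0.4248 0.1392 0.0882] [0.]
hook bend [0.6768 0.1291 0.085 ]
ferF [0.5304 0.1326 0.085 ]
hook bend side [0.675  0.1313 0.085 ]
ferF side [0.5385 0.1386 0.085 ]
ferB side [0.429  0.1421 0.085 ]
FL [ 0.8699 -0.3074  0.33  ]
BL [ 0.8595 -0.6222  0.33  ]
BR [ 0.5461 -0.6122  0.33  ]
FR [ 0.5621 -0.2884  0.33  ]
dTL [ 0.8439 -0.2695  0.325 ]
dTR [ 0.5716 -0.255   0.325 ]
dBL [ 0.8463 -0.2832  0.095 ]
dBR [ 0.5667 -0.2621  0.095 ]
side back? [ 0.5608 -0.333   0.33  ]
side fl [ 0.8571 -0.3185  0.33  ]
side far [ 0.8525 -0.6214  0.33  ]
side near [ 0.5123 -0.6233  0.33  ]
23 176 184 159 163 [ 0.7762 -0.2315  0.2   ]
176 [161 162] 177 [161 162 163] 178 [162 163] 179 [162 163] 180 [162 163] 181 [161 162] 182 [159 160 161 162] 183 [159 160 161 162] 184 [160 161] [ 0.2462 -0.5191  0.2089]
```

send_rows(increments=[{"gripper": -1,"linear": [0,0.05,0.03],"delta_rot": [0,0,-0.1]},{"gripper": -1,"linear": [0.01,0.1,0.06],"delta_rot": [0,0,-0.2]},{"gripper": -1,"linear": [0.015,0.145,0.07],"delta_rot": [0,0,-0.3]},{"gripper": -1,"linear": [0.02,0.19,0.07],"delta_rot": [0,0,-0.4]},{"gripper": -1,"linear": [0.03,0.24,0.07],"delta_rot": [0,0,-0.47]},{"gripper": -1,"linear": [0.04,0.29,0.07],"delta_rot": [0,0,-0.47]},{"gripper": -1,"linear": [0.05,0.34,0.07],"delta_rot": [0,0,-0.47]},{"gripper": -1,"linear": [0.06,0.39,0.07],"delta_rot": [0,0,-0.47]}], newtons=100)

```text
clock: 0.9
position: [0.3037, -0.1392, 0.2796]
ee_rot: [-0.0, 1.0, -0.014, 0.0]
contact_force: [1.3, -0.1, 0.4]
width: 0.0855
gripper_force: 0.0
```

send_rows(increments=[{"gripper": -1,"linear": [0.02,0.045,0],"delta_rot": [0,0,0]},{"gripper": -1,"linear": [0.04,0.09,0],"delta_rot": [0,0,0]},{"gripper": -1,"linear": [0.07,0.13,-0.01],"delta_rot": [0,0,0]},{"gripper": -1,"linear": [0.1,0.17,-0.02],"delta_rot": [0,0,0]},{"gripper": -1,"linear": [0.13,0.205,-0.03],"delta_rot": [0,0,0]},{"gripper": -1,"linear": [0.165,0.24,-0.04],"delta_rot": [0,0,0]},{"gripper": -1,"linear": [0.2,0.265,-0.04],"delta_rot": [0,0,0]},{"gripper": -1,"linear": [0.2,0.265,-0.04],"delta_rot": [0,0,0]}])

```text
clock: 1.7
position: [0.5077, 0.127, 0.2379]
ee_rot: [-0.001, 1.0, -0.012, 0.0]
contact_force: [-0.7, -0.0, 0.8]
width: 0.0855
gripper_force: 0.0
```

```bash
python3 - <<'E'
from h import *
c=cam("wrist");save(c,'w1')
cv2.imwrite('pics/w1.png',cv2.resize(c["im"],(800,600),interpolation=cv2.INTER_CUBIC))
s=get_state();print(s['position'],s['ee_rot'],s['qpos'],c['o'])
print([proj(c,p)*1.5625 for p in ([.476,.136,.085],[.676,.130,.085],[.506,.135,.085])])
E
```

```text
[0.50517549 0.12530926 0.23821055] [ 1.42541108e-04  9.99924469e-01 -1.22368375e-02 -1.13844476e-03] [ 1.09412972e-01  1.79363133e-01  1.56468706e+00 -6.77288871e-06
  1.39983712e+00  1.70468476e+00] [0.57492209 0.1255739  0.40121692]
[array([384.60511504, 312.83552532]), array([384.15186925, -32.48929495]), array([384.70186627, 268.36828703])]
```

View pics/w1.png

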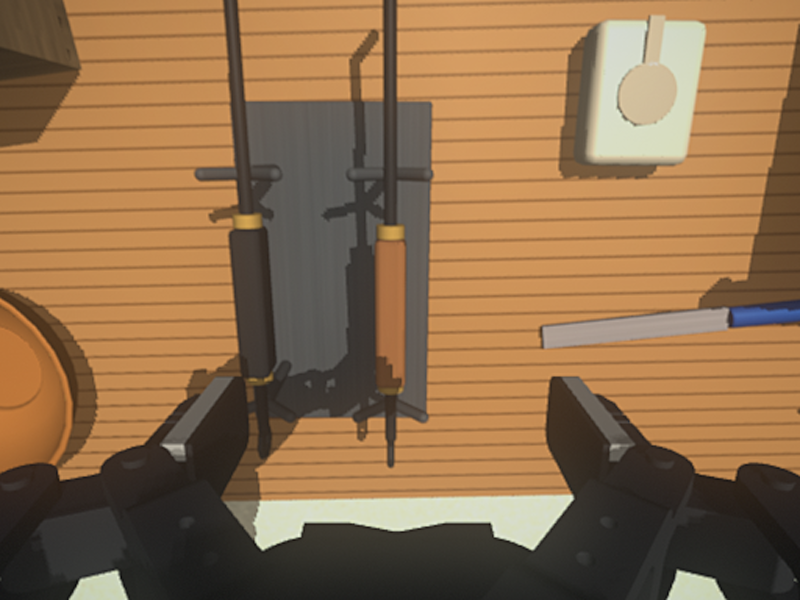

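The picture shows the iron's handle from (391,238) to (391,388), parallel to the tool axis. The poker, at x about 250, is clear of the fingers. The handle is 3.5 mm to the -y side of my estimate, so I'll correct that and descend.

send_rows(increments=[{"gripper": -1,"linear": [0,-0.0035,-0.03],"delta_rot": [0,0,0]},{"gripper": -1,"linear": [0,-0.0035,-0.07],"delta_rot": [0,0,0]},{"gripper": -1,"linear": [0,-0.0035,-0.11],"delta_rot": [0,0,0]},{"gripper": -1,"linear": [0,-0.0035,-0.145],"delta_rot": [0,0,0]},{"gripper": -1,"linear": [0,-0.0035,-0.165],"delta_rot": [0,0,0]},{"gripper": -1,"linear": [0,-0.0035,-0.176],"delta_rot": [0,0,0]},{"gripper": -1,"linear": [0,-0.0035,-0.176],"delta_rot": [0,0,0]},{"gripper": 0.3,"linear": [0,-0.0035,-0.176],"delta_rot": [0,0,0]}])

```text
clock: 2.55
position: [0.5046, 0.12, 0.0648]
ee_rot: [-0.0, 1.0, -0.014, 0.001]
contact_force: [0.5, -0.0, -0.2]
width: 0.0733
gripper_force: 0.0
```

send_rows(increments=[{"gripper": 1,"linear": [0,0,0],"delta_rot": [0,0,0]},{"gripper": 1,"linear": [0,0,0],"delta_rot": [0,0,0]},{"gripper": 1,"linear": [0,0,0],"delta_rot": [0,0,0]},{"gripper": 1,"linear": [0,0,0],"delta_rot": [0,0,0]},{"gripper": 1,"linear": [0,0,0],"delta_rot": [0,0,0]},{"gripper": 1,"linear": [0,0,0],"delta_rot": [0,0,0]}], newtons=110)

```text
clock: 3.15
position: [0.5054, 0.1306, 0.068]
ee_rot: [-0.01, 1.0, -0.017, 0.002]
contact_force: [-5.5, 27.4, 18.9]
width: 0.0161
gripper_force: 108.0
```

The grasp was off-centre by about 11 mm because the last rows of the earlier call weren't fully reached. I'll shift to relieve the side load, then look.

send_rows(increments=[{"gripper": 1,"linear": [0,0.005,0],"delta_rot": [0,0,0]},{"gripper": 1,"linear": [0,0.0105,0],"delta_rot": [0,0,0]},{"gripper": 1,"linear": [0,0.0105,0],"delta_rot": [0,0,0]},{"gripper": 1,"linear": [0,0.0105,0],"delta_rot": [0,0,0]}])

```text
clock: 3.55
position: [0.5056, 0.1315, 0.0675]
ee_rot: [-0.0, 1.0, -0.013, 0.002]
contact_force: [-3.4, 0.1, 18.4]
width: 0.016
gripper_force: 108.2
```

```bash
python3 - <<'E'
from h import *
s=get_state();print({k:np.round(s[k],4) for k in('position','ee_rot','contact_force','moment','width','qpos')})
c=cam("wrist");a=cam("scene");save(c,'w2');save(a,'s2')
f=lambda im,x,y,w,h,s:cv2.resize(im[y:y+h,x:x+w],None,fx=s,fy=s,interpolation=cv2.INTER_CUBIC)
cv2.imwrite('pics/e.png',np.hstack([cv2.resize(c["im"],(400,300)),f(a["im"],248,168,100,75,4)]))
E
```

```text
{'position': array([0.5056, 0.1315, 0.0675]), 'ee_rot': array([-4.000e-04,  9.999e-01, -1.330e-02,  2.400e-03]), 'contact_force': array([-3.4271,  0.0968, 18.4485]), 'moment': array([ 0.0618,  0.7508, -0.022 ]), 'width': np.float64(0.016), 'qpos': array([1.2120e-01, 3.1780e-01, 1.8331e+00, 2.0000e-04, 9.8580e-01,
       1.7184e+00])}
```

View pics/e.png

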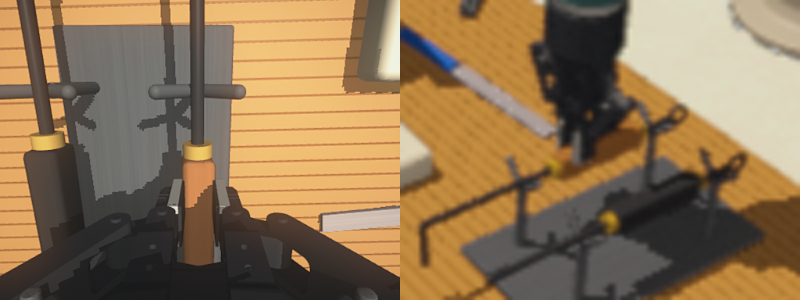

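The handle is seated squarely between the pads and the iron is still in its forks. I'll lift it.

send_rows(increments=[{"gripper": 1,"linear": [0,0,0.01],"delta_rot": [0,0,0]},{"gripper": 1,"linear": [0,0,0.03],"delta_rot": [0,0,0]},{"gripper": 1,"linear": [0,0,0.06],"delta_rot": [0,0,0]},{"gripper": 1,"linear": [0,0,0.09],"delta_rot": [0,0,0]},{"gripper": 1,"linear": [0,0,0.12],"delta_rot": [0,0,0]},{"gripper": 1,"linear": [0,0,0.15],"delta_rot": [0,0,0]},{"gripper": 1,"linear": [0,0,0.18],"delta_rot": [0,0,0]},{"gripper": 1,"linear": [0,0,0.2],"delta_rot": [0,0,0]}])

```text
clock: 4.45
position: [0.5044, 0.1309, 0.2663]
ee_rot: [-0.0, 1.0, -0.014, 0.001]
contact_force: [-0.4, 0.3, -2.3]
width: 0.0162
gripper_force: 107.9
```

send_rows(increments=[{"gripper": 1,"linear": [0.02,-0.025,0],"delta_rot": [0,0,-0.1]},{"gripper": 1,"linear": [0.04,-0.05,0],"delta_rot": [0,0,-0.2]},{"gripper": 1,"linear": [0.06,-0.075,0],"delta_rot": [0,0,-0.3]},{"gripper": 1,"linear": [0.08,-0.1,0],"delta_rot": [0,0,-0.4]},{"gripper": 1,"linear": [0.1,-0.125,0],"delta_rot": [0,0,-0.5]},{"gripper": 1,"linear": [0.12,-0.15,0],"delta_rot": [0,0,-0.6]},{"gripper": 1,"linear": [0.14,-0.175,0],"delta_rot": [0,0,-0.7]},{"gripper": 1,"linear": [0.15,-0.19,0],"delta_rot": [0,0,-0.76]}])

```text
clock: 5.25
position: [0.6552, -0.0614, 0.2631]
ee_rot: [0.0, 0.923, -0.386, -0.0]
contact_force: [0.5, 0.6, -1.4]
width: 0.0161
gripper_force: 108.0
```

send_rows(increments=[{"gripper": 1,"linear": [0,0,0],"delta_rot": [0,0,0]},{"gripper": 1,"linear": [0,0,0],"delta_rot": [0,0,0]},{"gripper": 1,"linear": [0,0,0],"delta_rot": [0,0,0]}])

```text
clock: 5.55
position: [0.6532, -0.0581, 0.2638]
ee_rot: [-0.0, 0.924, -0.383, -0.001]
contact_force: [-0.4, 1.0, -1.5]
width: 0.0163
gripper_force: 108.0
```

```bash
python3 - <<'E'
from h import *
s=get_state();print({k:np.round(s[k],4) for k in('position','ee_rot','contact_force','moment','width','qpos')})
c=cam("wrist");a=cam("scene");save(c,'w3');save(a,'s3')
f=lambda im,x,y,w,h,s:cv2.resize(im[y:y+h,x:x+w],None,fx=s,fy=s,interpolation=cv2.INTER_CUBIC)
cv2.imwrite('pics/f.png',np.vstack([cv2.resize(c["im"],(600,450))[:300],f(a["im"],130,120,120,60,5)]))
print(proj(c,[.776,-.235,.2])*600/512,proj(c,[.776,-.18,.23])*600/512)
E
```

```text
{'position': array([ 0.6532, -0.0581,  0.2638]), 'ee_rot': array([-2.000e-04,  9.238e-01, -3.829e-01, -6.000e-04]), 'contact_force': array([-0.3813,  0.9521, -1.5421]), 'moment': array([ 0.0603,  0.0445, -0.0254]), 'width': np.float64(0.0163), 'qpos': array([-1.9510e-01,  3.7940e-01,  1.2185e+00,  6.0000e-04,  1.5447e+00,
        2.1615e+00])}
[ 375.74385964 -196.46072264] [ 294.19286727 -138.00545285]
```

View pics/f.png

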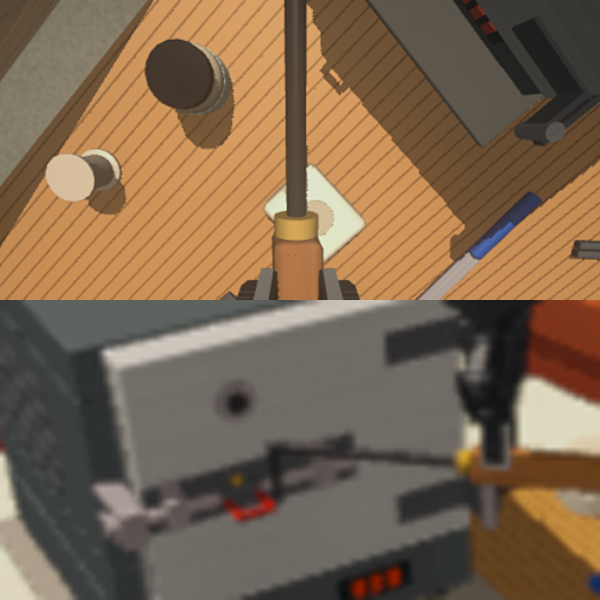

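The lower picture shows the hook's tip hanging at about (275,497), right of and above the red loop, whose outer bar runs from (235,517) to (273,503). The wrist camera can't see the tip, so I'll measure tip against loop in the scene camera.

```bash
cat >> h.py <<'E'
def redloop(a,box=(165,150,195,175)):
    x0,y0,x1,y1=box; im=a["im"][y0:y1,x0:x1].astype(int); w=np.clip(im[...,2]-np.maximum(im[...,0],im[...,1])-30,0,None)
    return w
E
python3 - <<'E'
from h import *
np.set_printoptions(precision=4,suppress=True,linewidth=200)
a=load('s3');a0=load('scene')
C=lambda u,v:((u+.5)/5-.5+130,(v+.5-300)/5-.5+120)
q=[.7735,-.1784,.235]
print('tip proj',proj(a,q),'bend proj',proj(a,[*q[:2],.281]),'seen',C(275,497),C(275,447))
print('tip seen->',onz(a,*C(275,496),.235),onz(a,*C(275,447),.281))
print(redloop(a0,(172,154,190,168)))
for p in [(235,517),(273,503),(254,510),(228,500),(270,490)]: print(p,C(*p),onz(a,*C(*p),.2))
# predicted loop outline for middle m
e1=np.array([np.cos(-.05),np.sin(-.05),0]);e2=np.array([np.sin(.05),np.cos(.05),0])
for m in ([.775,-.238,.2],):
  for s,t in ((-.0135,-.01),(-.0135,.015),(.0135,.015),(.0135,-.01)): print(proj(a,np.array(m)+s*e1+t*e2))
E
```

```text
tip proj [185.9894 159.0881] bend proj [184.6508 148.2917] seen (184.6, 159.0) (184.6, 149.0)
tip seen-> [ 0.7768 -0.1833  0.235 ] [ 0.776  -0.1736  0.281 ]
[[  0   0   0   0   0   0   0   0   0   0   0   0   0   0   0   0   0   0]
 [  0   0   0   0   0   0   0   0   0   0   0   0   0   0   0   0   0   0]
 [  0   0   0   0   0   0   0   0   0   0   0   0   0   0   0   0   0   0]
 [  0   0   0   0   0   0   0   0   0   0   0   0   0   0   0   0   0   0]
 [  0   0   0   0   0   0   0   0   0   9  17   0   0   0   0   0   0   0]
 [  0   0   0   0   0   0   0   0   0   8  40  37   0   0   0   0   0   0]
 [  0   0   0  26   5   0   0   0   0   4  51 104  51   0   0   0   0   0]
 [  0   0   0  22  44  34   4   0  10  36  60 100  64   0   0   0   0   0]
 [  0   0   0   4  63 105  68  53  78  62  43  29   4   0   0   0   0   0]
 [  0   0   0   0  11  84  62  34  25   2   0   0   0   0   0   0   0   0]
 [  0   0   0   0   0   0   0   0   0   0   0   0   0   0   0   0   0   0]
 [  0   0   0   0   0   0   0   0   0   0   0   0   0   0   0   0   0   0]
 [  0   0   0   0   0   0   0   0   0   0   0   0   0   0   0   0   0   0]
 [  0   0   0   0   0   0   0   0   0   0   0   0   0   0   0   0   0   0]]
(235, 517) (176.6, 163.0) [ 0.7933 -0.2284  0.2   ]
(273, 503) (184.2, 160.2) [ 0.7597 -0.2312  0.2   ]
(254, 510) (180.4, 161.6) [ 0.7766 -0.2298  0.2   ]
(228, 500) (175.2, 159.6) [ 0.7867 -0.2556  0.2   ]
(270, 490) (183.6, 157.6) [ 0.7527 -0.2512  0.2   ]
[182.0969 158.6031]
[184.5866 161.3376]
[178.0789 163.2047]
[175.6483 160.4229]
```

send_rows(increments=[{"gripper": 1,"linear": [0,-0.015,0],"delta_rot": [0,0,0]},{"gripper": 1,"linear": [0,-0.03,0],"delta_rot": [0,0,0]},{"gripper": 1,"linear": [0,-0.045,0],"delta_rot": [0,0,0]},{"gripper": 1,"linear": [0,-0.062,0],"delta_rot": [0,0,0]},{"gripper": 1,"linear": [0,-0.062,-0.01],"delta_rot": [0,0,0]},{"gripper": 1,"linear": [0,-0.062,-0.022],"delta_rot": [0,0,0]},{"gripper": 1,"linear": [0,-0.062,-0.022],"delta_rot": [0,0,0]},{"gripper": 1,"linear": [0,-0.062,-0.022],"delta_rot": [0,0,0]}])

```text
clock: 6.45
position: [0.6536, -0.1205, 0.2407]
ee_rot: [-0.0, 0.924, -0.383, -0.001]
contact_force: [-0.9, -0.7, -2.1]
width: 0.0166
gripper_force: 108.0
```

```bash
python3 - <<'E'
from h import *
np.set_printoptions(precision=4,suppress=True,linewidth=200)
s=get_state();print({k:np.round(s[k],4) for k in('position','ee_rot','contact_force','moment')})
a=cam("scene");save(a,'s4')
x0,y0=160,135
cv2.imwrite('pics/g.png',cv2.resize(a["im"][y0:y0+45,x0:x0+60],None,fx=12,fy=12,interpolation=cv2.INTER_CUBIC))
p=np.array(s['position']);t=p+[.1203,-.1203,-.0285]
F=lambda q:(proj(a,q)-[x0,y0]+.5)*12-.5
print('tip',F(t),'bend',F(t+[0,0,.046]),'tip dropped to .2',F([t[0],t[1],.2]))
E
```

```text
{'position': array([ 0.6536, -0.1205,  0.2407]), 'ee_rot': array([-0.0001,  0.9236, -0.3833, -0.0011]), 'contact_force': array([-0.8642, -0.6855, -2.1419]), 'moment': array([ 0.0418,  0.0377, -0.0059])}
tip [238.873  275.9646] bend [221.9393 151.2482] tip dropped to .2 [243.2572 308.2536]
```

View pics/g.png

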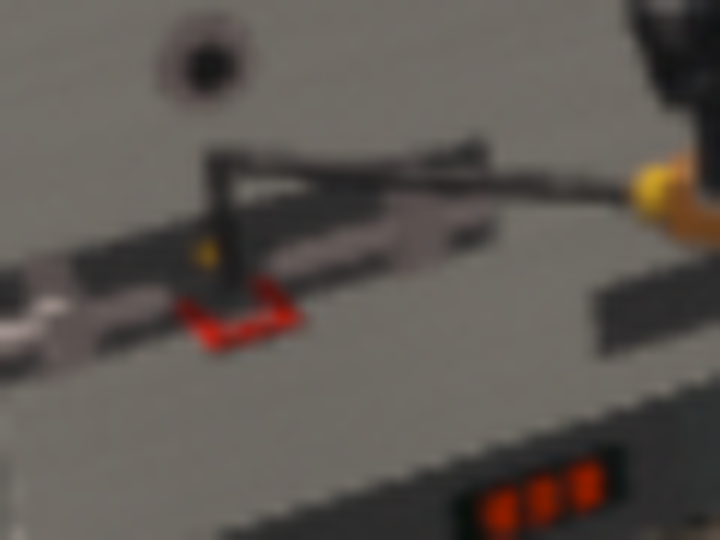

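The picture shows the leg directly above the loop. The opening's centre is at about (239,312), and the tip dropped to loop height projects to (241,310), so I'll lower it gently.

send_rows(increments=[{"gripper": 1,"linear": [0,0,-0.005],"delta_rot": [0,0,0]},{"gripper": 1,"linear": [0,0,-0.01],"delta_rot": [0,0,0]},{"gripper": 1,"linear": [0,0,-0.014],"delta_rot": [0,0,0]},{"gripper": 1,"linear": [0,0,-0.016],"delta_rot": [0,0,0]},{"gripper": 1,"linear": [0,0,-0.016],"delta_rot": [0,0,0]}])

```text
clock: 7.0
position: [0.6538, -0.121, 0.2252]
ee_rot: [0.0, 0.924, -0.383, -0.0]
contact_force: [-0.1, 0.2, -2.2]
width: 0.0162
gripper_force: 108.0
```

No contact, and the tip is now at about 0.197. I'll continue.

send_rows(increments=[{"gripper": 1,"linear": [0,0,-0.005],"delta_rot": [0,0,0]},{"gripper": 1,"linear": [0,0,-0.01],"delta_rot": [0,0,0]},{"gripper": 1,"linear": [0,0,-0.015],"delta_rot": [0,0,0]},{"gripper": 1,"linear": [0,0,-0.02],"delta_rot": [0,0,0]},{"gripper": 1,"linear": [0,0,-0.02],"delta_rot": [0,0,0]}])

```text
clock: 7.5
position: [0.6534, -0.121, 0.2045]
ee_rot: [0.0, 0.924, -0.384, -0.001]
contact_force: [-0.4, -0.8, -0.8]
width: 0.0162
gripper_force: 108.0
```

send_rows(increments=[{"gripper": 1,"linear": [-0.003,0,0],"delta_rot": [0,0,0]},{"gripper": 1,"linear": [-0.006,0.0003,0],"delta_rot": [0,0,0]},{"gripper": 1,"linear": [-0.009,0.0005,0],"delta_rot": [0,0,0]},{"gripper": 1,"linear": [-0.012,0.0006,0],"delta_rot": [0,0,0]},{"gripper": 1,"linear": [-0.015,0.0008,0],"delta_rot": [0,0,0]},{"gripper": 1,"linear": [-0.015,0.0008,0],"delta_rot": [0,0,0]}])

```text
clock: 8.1
position: [0.6393, -0.1206, 0.2062]
ee_rot: [0.0, 0.924, -0.383, 0.001]
contact_force: [3.4, -0.9, -2.0]
width: 0.0162
gripper_force: 108.0
```

The bolt is held, with 3.4 N of sliding friction.

send_rows(increments=[{"gripper": 1,"linear": [-0.003,0.0002,0],"delta_rot": [0,0,0]},{"gripper": 1,"linear": [-0.006,0.0003,0],"delta_rot": [0,0,0]},{"gripper": 1,"linear": [-0.009,0.0005,0],"delta_rot": [0,0,0]},{"gripper": 1,"linear": [-0.012,0.0006,0],"delta_rot": [0,0,0]},{"gripper": 1,"linear": [-0.012,0.0006,0],"delta_rot": [0,0,0]}])

```text
clock: 8.6
position: [0.6263, -0.1196, 0.2058]
ee_rot: [0.0, 0.923, -0.384, -0.0]
contact_force: [3.0, -1.0, -1.9]
width: 0.0162
gripper_force: 108.0
```

send_rows(increments=[{"gripper": 1,"linear": [-0.002,0.0001,0],"delta_rot": [0,0,0]},{"gripper": 1,"linear": [-0.004,0.0002,0],"delta_rot": [0,0,0]},{"gripper": 1,"linear": [-0.006,0.0003,0],"delta_rot": [0,0,0]},{"gripper": 1,"linear": [-0.006,0.0003,0],"delta_rot": [0,0,0]}])

```text
clock: 9.0
position: [0.6206, -0.1194, 0.2058]
ee_rot: [0.0, 0.924, -0.384, -0.0]
contact_force: [2.6, -1.7, -2.6]
width: 0.0161
gripper_force: 108.0
```

send_rows(increments=[{"gripper": 1,"linear": [-0.002,0.0001,0],"delta_rot": [0,0,0]},{"gripper": 1,"linear": [-0.004,0.0002,0],"delta_rot": [0,0,0]},{"gripper": 1,"linear": [-0.004,0.0002,0],"delta_rot": [0,0,0]}])

```text
clock: 9.3
position: [0.6166, -0.1192, 0.2057]
ee_rot: [0.0, 0.924, -0.384, -0.0]
contact_force: [3.3, -1.5, -2.0]
width: 0.0159
gripper_force: 108.0
```

send_rows(increments=[{"gripper": 1,"linear": [-0.002,0.0001,0],"delta_rot": [0,0,0]},{"gripper": 1,"linear": [-0.004,0.0002,0],"delta_rot": [0,0,0]},{"gripper": 1,"linear": [-0.004,0.0002,0],"delta_rot": [0,0,0]}])

```text
clock: 9.6
position: [0.6128, -0.1191, 0.2058]
ee_rot: [0.0, 0.924, -0.384, -0.0]
contact_force: [3.3, -0.9, -2.9]
width: 0.016
gripper_force: 108.0
```

send_rows(increments=[{"gripper": 1,"linear": [-0.002,0.0001,0],"delta_rot": [0,0,0]},{"gripper": 1,"linear": [-0.004,0.0002,0],"delta_rot": [0,0,0]},{"gripper": 1,"linear": [-0.004,0.0002,0],"delta_rot": [0,0,0]}])

```text
clock: 9.9
position: [0.611, -0.1189, 0.2062]
ee_rot: [-0.001, 0.924, -0.383, 0.002]
contact_force: [7.8, -0.7, -2.5]
width: 0.0165
gripper_force: 108.4
```

send_rows(increments=[{"gripper": 1,"linear": [-0.0015,0,0],"delta_rot": [0,0,0]},{"gripper": 1,"linear": [-0.0015,0,0],"delta_rot": [0,0,0]}])

```text
clock: 10.1
position: [0.6104, -0.119, 0.2063]
ee_rot: [-0.001, 0.924, -0.383, 0.003]
contact_force: [8.5, -2.2, -3.6]
width: 0.0162
gripper_force: 108.6
```

The stop is felt: 8 N with no further travel. Next I'll pull outward gently.

send_rows(increments=[{"gripper": 1,"linear": [0.001,0.004,0],"delta_rot": [0,0,0]},{"gripper": 1,"linear": [0.001,0.008,0],"delta_rot": [0,0,0]},{"gripper": 1,"linear": [0.001,0.012,0],"delta_rot": [0,0,0]},{"gripper": 1,"linear": [0.001,0.016,0],"delta_rot": [0,0,0]},{"gripper": 1,"linear": [0.001,0.016,0],"delta_rot": [0,0,0]}])

```text
clock: 10.6
position: [0.6105, -0.1019, 0.2061]
ee_rot: [-0.001, 0.924, -0.383, 0.002]
contact_force: [8.4, 0.5, -2.6]
width: 0.0166
gripper_force: 108.6
```

send_rows(increments=[{"gripper": 1,"linear": [0,0.006,0],"delta_rot": [0,0,0]},{"gripper": 1,"linear": [0,0.012,0],"delta_rot": [0,0,0]},{"gripper": 1,"linear": [-0.001,0.018,0],"delta_rot": [0,0,0]},{"gripper": 1,"linear": [-0.002,0.024,0],"delta_rot": [0,0,0]},{"gripper": 1,"linear": [-0.003,0.03,0],"delta_rot": [0,0,0]},{"gripper": 1,"linear": [-0.003,0.03,0],"delta_rot": [0,0,0]}])

```text
clock: 11.2
position: [0.6063, -0.0711, 0.206]
ee_rot: [-0.001, 0.924, -0.383, 0.0]
contact_force: [4.6, 2.1, -1.9]
width: 0.0162
gripper_force: 108.6
```

```bash
python3 - <<'E'
from h import *
s=get_state();print({k:np.round(s[k],4) for k in('position','contact_force','moment')})
a=cam("scene");save(a,'s5')
x0,y0=125,90
cv2.imwrite('pics/i.png',cv2.resize(a["im"][y0:y0+100,x0:x0+130],None,fx=6,fy=6,interpolation=cv2.INTER_CUBIC))
E
```

```text
{'position': array([ 0.6063, -0.0711,  0.206 ]), 'contact_force': array([ 4.5663,  2.0994, -1.9426]), 'moment': array([ 0.4186, -0.8698,  0.7871])}
```

View pics/i.png

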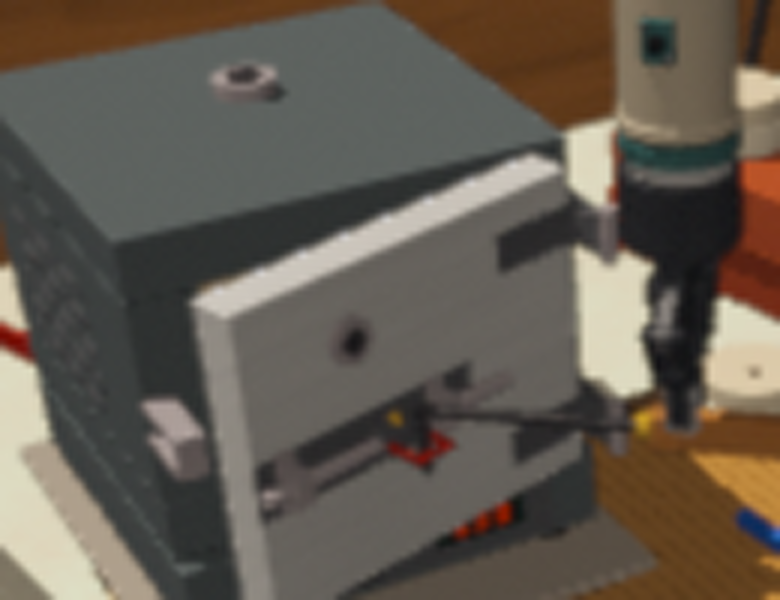

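The picture shows the door about 0.25 rad open, with the hook in the loop and the gripper clear of the kiln. I'll continue along the arc.

send_rows(increments=[{"gripper": 1,"linear": [-0.001,0.008,0],"delta_rot": [0,0,0]},{"gripper": 1,"linear": [-0.003,0.0155,0],"delta_rot": [0,0,0]},{"gripper": 1,"linear": [-0.0055,0.024,0],"delta_rot": [0,0,0]},{"gripper": 1,"linear": [-0.008,0.0325,0],"delta_rot": [0,0,0]},{"gripper": 1,"linear": [-0.012,0.041,0],"delta_rot": [0,0,0]},{"gripper": 1,"linear": [-0.0155,0.049,0],"delta_rot": [0,0,0]},{"gripper": 1,"linear": [-0.0195,0.0565,0],"delta_rot": [0,0,0]},{"gripper": 1,"linear": [-0.024,0.064,0],"delta_rot": [0,0,0]}])

```text
clock: 12.05
position: [0.5808, -0.0085, 0.2057]
ee_rot: [0.0, 0.923, -0.384, -0.0]
contact_force: [3.4, -1.2, -2.4]
width: 0.0164
gripper_force: 108.2
```

send_rows(increments=[{"gripper": 1,"linear": [-0.005,0.0075,0],"delta_rot": [0,0,0]},{"gripper": 1,"linear": [-0.01,0.0145,0],"delta_rot": [0,0,0]},{"gripper": 1,"linear": [-0.016,0.0215,0],"delta_rot": [0,0,0]},{"gripper": 1,"linear": [-0.022,0.028,0],"delta_rot": [0,0,0]},{"gripper": 1,"linear": [-0.028,0.034,0],"delta_rot": [0,0,0]},{"gripper": 1,"linear": [-0.0345,0.04,0],"delta_rot": [0,0,0]},{"gripper": 1,"linear": [-0.0415,0.046,0],"delta_rot": [0,0,0]},{"gripper": 1,"linear": [-0.0485,0.051,0],"delta_rot": [0,0,0]}])

```text
clock: 12.85
position: [0.5321, 0.0425, 0.2056]
ee_rot: [0.0, 0.924, -0.384, -0.0]
contact_force: [2.0, -2.3, -1.4]
width: 0.0166
gripper_force: 108.1
```

send_rows(increments=[{"gripper": 1,"linear": [-0.0075,0.005,0],"delta_rot": [0,0,0]},{"gripper": 1,"linear": [-0.015,0.0095,0],"delta_rot": [0,0,0]},{"gripper": 1,"linear": [-0.015,0.0095,0],"delta_rot": [0,0,0]},{"gripper": 1,"linear": [-0.015,0.0095,0],"delta_rot": [0,0,0]}])

```text
clock: 13.25
position: [0.5172, 0.0528, 0.2056]
ee_rot: [-0.001, 0.924, -0.383, -0.001]
contact_force: [0.5, 0.0, -1.4]
width: 0.0159
gripper_force: 108.1
```

```bash
python3 - <<'E'
from h import *
s=get_state();print({k:np.round(s[k],4) for k in('position','contact_force','moment','qpos')})
a=cam("scene");save(a,'s6')
x0,y0=125,80
cv2.imwrite('pics/j.png',cv2.resize(a["im"][y0:y0+120,x0:x0+160],None,fx=5,fy=5,interpolation=cv2.INTER_CUBIC))
E
```

```text
{'position': array([0.5172, 0.0528, 0.2056]), 'contact_force': array([ 0.5075,  0.0134, -1.3626]), 'moment': array([-0.0014,  0.015 , -0.0497]), 'qpos': array([-3.3600e-02,  1.9600e-01,  1.6249e+00,  1.8000e-03,  1.3221e+00,
        2.3234e+00])}
```

View pics/j.png

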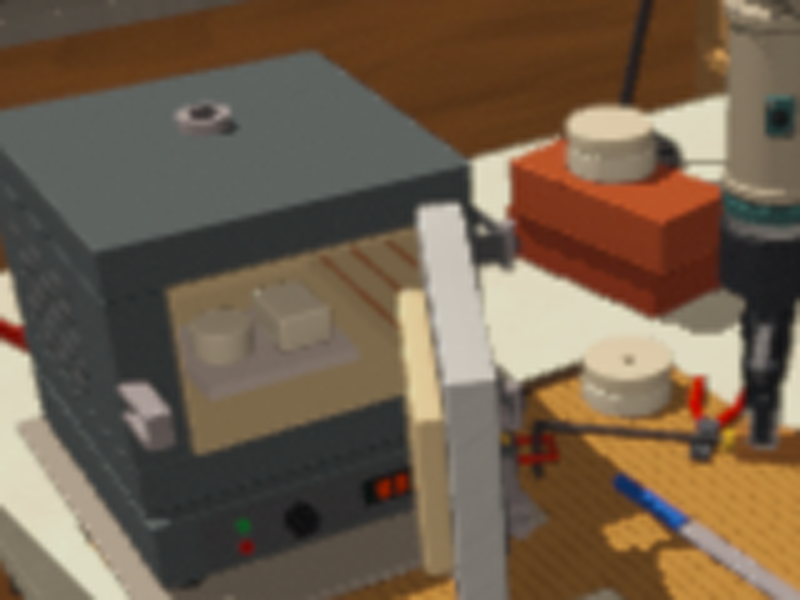

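The picture shows the door about 1 rad open, with the hook unloaded in the loop at (540,450). I'll lift it straight out, retreat along the outward normal, then turn back.

send_rows(increments=[{"gripper": 1,"linear": [0,0,0.008],"delta_rot": [0,0,0]},{"gripper": 1,"linear": [0,0,0.018],"delta_rot": [0,0,0]},{"gripper": 1,"linear": [0,0,0.03],"delta_rot": [0,0,0]},{"gripper": 1,"linear": [0,0,0.045],"delta_rot": [0,0,0]},{"gripper": 1,"linear": [0,0,0.06],"delta_rot": [0,0,0]},{"gripper": 1,"linear": [0,0,0.062],"delta_rot": [0,0,0]}])

```text
clock: 13.9
position: [0.5197, 0.0516, 0.2707]
ee_rot: [-0.001, 0.924, -0.384, 0.003]
contact_force: [-0.1, 1.0, -1.9]
width: 0.0164
gripper_force: 108.0
```

send_rows(increments=[{"gripper": 1,"linear": [-0.01,0.018,0],"delta_rot": [0,0,0]},{"gripper": 1,"linear": [-0.025,0.04,0],"delta_rot": [0,0,0]},{"gripper": 1,"linear": [-0.04,0.065,0],"delta_rot": [0,0,0]},{"gripper": 1,"linear": [-0.055,0.09,0],"delta_rot": [0,0,0]},{"gripper": 1,"linear": [-0.067,0.107,0],"delta_rot": [0,0,0]},{"gripper": 1,"linear": [-0.067,0.107,0],"delta_rot": [0,0,0.1]},{"gripper": 1,"linear": [-0.067,0.107,0],"delta_rot": [0,0,0.2]},{"gripper": 1,"linear": [-0.067,0.107,0],"delta_rot": [0,0,0.3]}])

```text
clock: 14.7
position: [0.4508, 0.1589, 0.2678]
ee_rot: [0.0, 0.971, -0.239, -0.0]
contact_force: [0.7, 0.0, -2.9]
width: 0.0161
gripper_force: 108.0
```

send_rows(increments=[{"gripper": 1,"linear": [0,0,0],"delta_rot": [0,0,0.1]},{"gripper": 1,"linear": [0,0,0],"delta_rot": [0,0,0.2]},{"gripper": 1,"linear": [0,0,0],"delta_rot": [0,0,0.3]},{"gripper": 1,"linear": [0,0,0],"delta_rot": [0,0,0.4]},{"gripper": 1,"linear": [0,0,0],"delta_rot": [0,0,0.46]},{"gripper": 1,"linear": [0,0,0],"delta_rot": [0,0,0.46]},{"gripper": 1,"linear": [0,0,0],"delta_rot": [0,0,0.46]}])

```text
clock: 15.4
position: [0.451, 0.1586, 0.2677]
ee_rot: [0.0, 1.0, -0.014, -0.0]
contact_force: [1.0, -0.2, -0.9]
width: 0.0162
gripper_force: 108.0
```

```bash
python3 - <<'E'
from h import *
s=get_state();print({k:np.round(s[k],5) for k in('position','ee_rot','contact_force','moment','width')})
c=cam("wrist");save(c,'w7')
def rodline(c):  # rod columns above handle in dark mask, in tool-fixed view
    g=c["im"].max(2); out=[]
    for v in (5,30,60):
        r=np.nonzero(g[v,200:300]<75)[0]+200; out.append((v,r.min() if len(r) else None,r.max() if len(r) else None,len(r)))
    return out
print(rodline(load('w2')),rodline(load('w3')),rodline(c))
def br(c):
    h=cv2.cvtColor(c["im"],cv2.COLOR_BGR2HSV); m=(h[...,0]>20)&(h[...,0]<32)&(h[...,1]>150)&(h[...,2]>120)
    m[:,:215]=0;m[:,290:]=0;v,u=np.nonzero(m[100:260]); return len(u),u.mean(),v.mean()+100
print(br(load('w2')),br(load('w3')),br(c))
E
```

```text
{'position': array([0.45101, 0.1586 , 0.2677 ]), 'ee_rot': array([ 5.000e-05,  9.999e-01, -1.429e-02, -9.000e-05]), 'contact_force': array([ 0.96591, -0.235  , -0.91724]), 'moment': array([-0.01081,  0.0224 ,  0.01802]), 'width': np.float64(0.01625)}
[(5, None, None, 0), (30, np.int64(244), np.int64(244), 1), (60, np.int64(211), np.int64(260), 7)] [(5, np.int64(243), np.int64(260), 13), (30, np.int64(244), np.int64(260), 7), (60, np.int64(244), np.int64(260), 3)] [(5, np.int64(243), np.int64(260), 14), (30, np.int64(243), np.int64(298), 23), (60, np.int64(200), np.int64(278), 30)]
(0, np.float64(nan), np.float64(nan)) (0, np.float64(nan), np.float64(nan)) (0, np.float64(nan), np.float64(nan))<stdin>:12: RuntimeWarning: Mean of empty slice.
  ret = ret.dtype.type(ret / rcount)
```

The rod sits in the same columns (243 to 260) as before, so nothing slipped. I'll go back over the rest.

send_rows(increments=[{"gripper": 1,"linear": [0.02,-0.01,0],"delta_rot": [0,0,0]},{"gripper": 1,"linear": [0.04,-0.02,0],"delta_rot": [0,0,0]},{"gripper": 1,"linear": [0.0546,-0.0271,0],"delta_rot": [0,0,0]},{"gripper": 1,"linear": [0.0546,-0.0271,-0.03],"delta_rot": [0,0,0]},{"gripper": 1,"linear": [0.0546,-0.0271,-0.07],"delta_rot": [0,0,0]},{"gripper": 1,"linear": [0.0546,-0.0271,-0.11],"delta_rot": [0,0,0]},{"gripper": 1,"linear": [0.0546,-0.0271,-0.14],"delta_rot": [0,0,0]},{"gripper": 1,"linear": [0.0546,-0.0271,-0.15],"delta_rot": [0,0,0]}])

```text
clock: 16.25
position: [0.5036, 0.1308, 0.1143]
ee_rot: [0.001, 1.0, -0.014, -0.003]
contact_force: [-0.9, 0.7, -1.6]
width: 0.0159
gripper_force: 108.1
```

send_rows(increments=[{"gripper": 1,"linear": [0,0,0],"delta_rot": [0,0,0]},{"gripper": 1,"linear": [0,0,0],"delta_rot": [0,0,0]},{"gripper": 1,"linear": [0,0,0],"delta_rot": [0,0,0]}])

```text
clock: 16.55
position: [0.5075, 0.1317, 0.1196]
ee_rot: [-0.0, 1.0, -0.014, 0.002]
contact_force: [0.1, 0.6, -0.8]
width: 0.0161
gripper_force: 108.1
```

send_rows(increments=[{"gripper": 1,"linear": [-0.001,0,-0.01],"delta_rot": [0,0,0]},{"gripper": 1,"linear": [-0.001,0,-0.02],"delta_rot": [0,0,0]},{"gripper": 1,"linear": [-0.001,0,-0.03],"delta_rot": [0,0,0]},{"gripper": 1,"linear": [-0.001,0,-0.038],"delta_rot": [0,0,0]},{"gripper": 1,"linear": [-0.001,0,-0.044],"delta_rot": [0,0,0]},{"gripper": 1,"linear": [-0.001,0,-0.048],"delta_rot": [0,0,0]},{"gripper": 1,"linear": [-0.001,0,-0.05],"delta_rot": [0,0,0]},{"gripper": 1,"linear": [-0.001,0,-0.05],"delta_rot": [0,0,0]}])

```text
clock: 17.35
position: [0.5044, 0.1316, 0.0682]
ee_rot: [0.0, 1.0, -0.014, -0.0]
contact_force: [-1.8, 0.6, 2.6]
width: 0.0161
gripper_force: 108.7
```

Light seating contact. I'll ease the grip, then open.

send_rows(increments=[{"gripper": 1,"linear": [0,0,0],"delta_rot": [0,0,0]},{"gripper": 1,"linear": [0,0,0],"delta_rot": [0,0,0]},{"gripper": 0.3,"linear": [0,0,0],"delta_rot": [0,0,0]},{"gripper": -0.2,"linear": [0,0,0],"delta_rot": [0,0,0]},{"gripper": -0.5,"linear": [0,0,0],"delta_rot": [0,0,0]},{"gripper": -0.8,"linear": [0,0,0],"delta_rot": [0,0,0]},{"gripper": -0.8,"linear": [0,0,0],"delta_rot": [0,0,0]},{"gripper": -0.8,"linear": [0,0,0],"delta_rot": [0,0,0]}], newtons=20)

```text
clock: 18.15
position: [0.5047, 0.1315, 0.0677]
ee_rot: [0.0, 1.0, -0.014, 0.0]
contact_force: [-0.4, 0.2, -0.7]
width: 0.0767
gripper_force: 0.0
```

send_rows(increments=[{"gripper": -0.8,"linear": [0,0,0.01],"delta_rot": [0,0,0]},{"gripper": -0.8,"linear": [0,0,0.03],"delta_rot": [0,0,0]},{"gripper": -0.8,"linear": [0,0,0.06],"delta_rot": [0,0,0]},{"gripper": -0.8,"linear": [0,0,0.1],"delta_rot": [0,0,0]},{"gripper": -0.8,"linear": [0,0,0.14],"delta_rot": [0,0,0]},{"gripper": -0.8,"linear": [0,0,0.17],"delta_rot": [0,0,0]},{"gripper": -0.8,"linear": [0,0,0.17],"delta_rot": [0,0,0]},{"gripper": -0.8,"linear": [0,0,0.17],"delta_rot": [0,0,0]}])

```text
clock: 18.95
position: [0.5048, 0.1316, 0.2388]
ee_rot: [-0.0, 1.0, -0.014, 0.001]
contact_force: [-0.7, 0.3, 0.5]
width: 0.0767
gripper_force: 0.0
```

```bash
python3 - <<'E'
from h import *
s=get_state();print({k:np.round(s[k],5) for k in('clock','position','ee_rot','contact_force','width')})
c=cam("wrist");a=cam("scene");save(c,'w8');save(a,'s8')
cv2.imwrite('pics/k.png',np.hstack([cv2.resize(c["im"],(400,300)),cv2.resize(a["im"][100:250,130:330],(400,300),interpolation=cv2.INTER_CUBIC)]))
f=lambda p:proj(c,p)*400/512
print(f([.476,.1315,.085]),f([.505,.131,.085]))
E
```

```text
{'clock': np.float64(18.95), 'position': array([0.50484, 0.13159, 0.23884]), 'ee_rot': array([-1.0000e-04,  9.9991e-01, -1.3580e-02,  1.0600e-03]), 'contact_force': array([-0.71089,  0.2519 ,  0.47032]), 'width': np.float64(0.07674)}
[199.05576551 154.16227547] [198.82319593 132.63801973]
```

View pics/k.png

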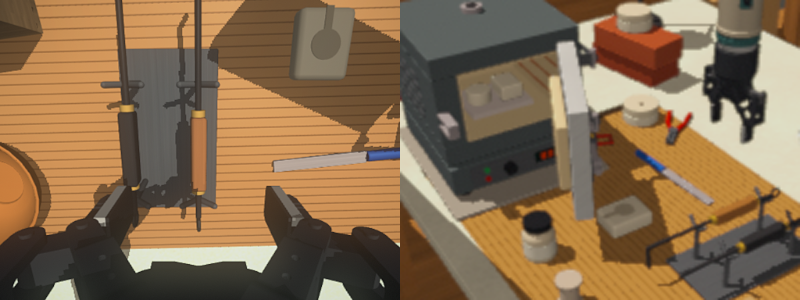

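The picture shows the iron back in its forks, with its handle centre at (199,155) where it first lay. The door stands well open, the bystanders haven't moved and the gripper is clear.

```bash
python3 -c "
from rig import sign_off
print(sign_off())"
```

```text
the job is handed in; nothing more can be done
None
```

The job is handed in: the bolt was drawn back to its stop at no more than about 9 N at the wrist, the door stands about 1 rad open, the iron is back in its own forks, and the last pictures show nothing else moved; the sign-off gave no verdict.

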